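# Shut and latch the fittings case

### The job

Close up the wooden fittings case with your fingertips: push its sliding lid fully shut, then push the steel latch arm round until it lies straight across the lid, behind the lid's raised panel. Only push, do not pinch or lift anything, and leave the bushing, nozzle, chimney extension and tube cutter where they are.

Things in the scene. Friction and masses are not known exactly. Their poses are not given: they have to be found in the camera images.
- case: Dark wooden fittings case, 130 mm (its x) x 200 mm (its y) x 52 mm high, open-topped, with a sliding lid; it does not move. Origin: centre of its underside on the desk. The lid slides open along its +y; z is up. A brass bracket for the latch, 24 x 36 mm and 52 mm high, stands against the outside of its +x side.
- lid (a joint): Travel of the sliding lid in m along the case's +y: 0 = fully shut against its stop, 0.13 = wide open. Slides stiffly (about 2 N), stays where it is left. The lid is a 6 mm light wooden board, 108 mm wide (case x), its top 50 mm above the desk, carrying a raised plywood panel 100 mm wide (case x), 145 mm long (case y), 16 mm tall.
- lid_step (a point): Middle of the raised panel's upright +y end face (100 mm wide, 50 to 66 mm above the desk); moves with the lid. Pushing this face towards the case's -y shuts the lid. The bare lid board runs on 44 mm beyond it as a tail. With the lid shut this point lies at x = 0, y = 55 mm of the case.
- latch (a joint): Angle of the steel latch arm about its upright pivot in rad: 0 = shut against its stop, the arm lying across the lid along the case's -x, 4 mm behind the lid panel's end face; grows to 2.3 as it swings outward; at pi/2 it points along the case's +y. Seen from above it closes anticlockwise. Light friction (about 0.04 Nm), stays where it is left.
- latch_pivot (a point): On the latch's pivot axis at the middle height of the arm, 62 mm above the desk; at x = 76 mm, y = 65 mm of the case. The boss round it has a radius of 10 mm.
- latch_tip (a point): Free end of the latch arm, 85 mm from the pivot, 62 mm above the desk, on the arm's centre line. The steel arm is 12 mm wide: its outer half, the side to push on to close it (the case's +y side when shut), stands 54 to 70 mm above the desk; its inner half, on the back, 54 to 64 mm.
- bushing: Flanged bronze bushing standing on the desk, 50 mm wide flange, 34 mm tall. Origin: centre of its underside. Leave alone.
- nozzle: Black burner nozzle standing on the desk, 30 mm wide, 48 mm tall. Origin: centre of its underside. Leave alone.
- chimney: Aluminium chimney extension, a tube 38 mm wide, 80 mm tall, standing on the desk. Origin: centre of its underside. Leave alone.
- cutter: Steel tube cutter with a blue knob, about 130 x 55 mm, 24 mm tall, lying on the desk along its own x. Origin: under its middle on the desk. Leave alone.

How it is judged (in metres and radians):
On the way, in this order (a step that is already met when the one before it is completed fails the run):
1. the lid is fully shut (within 3 mm) while the latch is still swung clear (value of joint lid below 0.003 m and value of joint latch above 0.3 rad), for 0.2 s.
2. the latch arm lies across the lid (within 0.12 rad), the lid still shut (value of joint lid below 0.003 m and value of joint latch below 0.12 rad), for 0.2 s.
At the end, for the whole second after the job is handed in: The lid is within 3 mm of fully shut, the latch arm within 0.12 rad (7 degrees) of straight across the lid and at rest, and the bushing, nozzle, chimney extension and tube cutter are upright as they were and within 10 mm of where they began (all of step 2 and velocity of joint latch between -0.05 and 0.05 rad/s and distance of each of bushing, nozzle, chimney, cutter from where it was at the start of the episode below 0.01 m and angle between each of bushing, nozzle, chimney, cutter's own z axis and vertical below 0.25 rad); the robot touches nothing.
It fails at once if the bronze bushing is lifted, tipped or moved more than 10 mm (distance of bushing from where it was at the start of the episode above 0.01 m or angle between bushing's own z axis and vertical above 0.25 rad).
It fails at once if the burner nozzle is lifted, tipped or moved more than 10 mm (distance of nozzle from where it was at the start of the episode above 0.01 m or angle between nozzle's own z axis and vertical above 0.25 rad).
It fails at once if the chimney extension is lifted, tipped or moved more than 10 mm (distance of chimney from where it was at the start of the episode above 0.01 m or angle between chimney's own z axis and vertical above 0.25 rad).
It fails at once if the tube cutter is lifted, tipped or moved more than 10 mm (distance of cutter from where it was at the start of the episode above 0.01 m or angle between cutter's own z axis and vertical above 0.25 rad).
It fails at once if the latch arm is pinched between the fingers (fingers bear with over 1 N on both its outer face and its back at once) (contact force between the fingers and latch_c1 above 1 N and contact force between the fingers and latch_c2 above 1 N).
It also fails if it takes over 51 s, if anything falls off the work surface, if the arm or the gripper's body presses on something with over 40 N, if the wrist force passes 120 N, or if a joint passes its speed limit or range.

### The arm

A 6-joint arm with a two-finger parallel gripper is mounted at the origin on the work surface. World frame = base frame: x ahead of the robot, y to its left, z up, the work surface at z = 0. Lengths are in m, angles in degrees, forces in N, time in s.
With the tool pointing down it reaches from about 0.4 to 0.825 m from the base axis. Payload 7 kg.
Tool frame: the origin (TCP) lies midway between the tips of the shut fingers; the grasp point (between the pads) lies 19 mm behind it; z points along the fingers, y is the direction in which the jaws open and shut (so a half turn about z gives the same grasp; the last joint's range is limited). The gripper opens to 88 mm and grips with 3 to 60 N. Pads are 19 mm wide; open, the fingers measure 130 mm over their backs; the gripper's body (78 mm by 193 mm) begins 47 mm behind the grasp point.
Start: joints at [-51.675, 20.546, 0.682, 0, -70.136, -16.507], TCP at [0.251, -0.627, 0.227] pointing down, gripper open.
Joint ranges: [-176.03, 176.03], [-82.01, 121.73], [-58.28, 71.71], [-173.87, 95.51], [-174.79, -0.11], [-173.66, 173.66]. Speed limits (degrees/s): [136.94, 136.94, 172.46, 180, 180, 180].

### API

Orientations are given as [roll, pitch, yaw] about the fixed x, y, z axes, in that order (R = Rz(yaw) Ry(pitch) Rx(roll)).
In Python, from plant import ctrl gives the robot as it stands.
- The arm moves only by the tool jog_arm, never from a script. Its argument "deltas" is a list of rows, each a list of 2 entries, a list of its own where there are three numbers: the shift along the tool's x, y, z in m, then the turn about the tool's z in degrees. A call has 1 to 20 rows; each row is the pose to reach, as a shift and turn from the pose commanded when the call began, along the tool's axes at that moment; what a row does not reach only later rows make up. A row lasts 1/10 s, in which the tool goes at most 50 mm and 8.59 degrees, less where a joint would pass 70% of its speed; a pose out of reach is approached as far as the arm can. A call with a gripper value outside its range is refused whole. "jaw" is the closure, from -1 (fully open) to 1 (shut), set as the call begins (left out, the last holds). The fingers move at their own pace and stop on an object; the grip force is fixed at half the most. Time passes only in rows, so rows that repeat a pose let the fingers close. It gives the time, the measured TCP pose, the force and the opening at its end, in the units of the state.
- ctrl.get_obs(): the state, without advancing time (a new reading comes with each control period).
- ctrl.snapshot(name): name is "side" or "top"; returns the picture (480x640x3 uint8, red, green, blue); there is no depth.
- ctrl.camera_params(name): a dict with "camera_matrix" (3x3 intrinsics, pixels), "position" and "rotation" of the camera in the world. Camera axes: x right, y down, z forward; pixel columns grow to the right and rows downward; lengths in m; the calibration is good to about 2 mm. A picture is of the moment at which its call begins. camera_params takes no time and is no camera call.
- ctrl.close_job(): hands the job in, once; it reports no verdict.
Trained networks look in the newest picture that a camera, given by its name, has taken for a name from the list of things; names that differ only in an ending like _2 or _b are one class to them, and where a whole thing is asked for, a point or a joint stands for the part that bears it (a point fixed in the world has none). Each returns a list of dicts, best first, with "conf" (0 to 1); they miss things now and then, are a little off and sometimes report something else, mostly with a low value. They report only what shows in the picture. A call takes as long as a camera call.
- ctrl.boxes_of(query, camera): "bbox" ([left, top, width, height] as shares, 0 to 1, of the picture: columns of its width, rows of its height, round what is visible of it).
- ctrl.cut_out(query, camera): "mask" (480x640 bool, what is visible of it) and "bbox" ([left, top, width, height] as shares, 0 to 1, of the picture: columns of its width, rows of its height, round what is visible of it).
The state is a dict: "clock": time; "joint_pos": joint angles; "qvel": joint speeds; "tau": joint torques, N m; "tool_pos": TCP position; "orientation": TCP orientation; "force": force on the tool from outside, world axes, zero at the start; "moment": the same for the moment, N m; "opening": finger opening in m.
Only numpy, scipy, OpenCV 4.12 (cv2) and the standard library are available. Lean on these libraries where they do the work, as an engineer would, in place of code of your own. Each camera call takes 0.05 s, during which the arm holds its last target. There are 200 camera calls.

## Working session

There is one attempt and no reset: what is moved stays moved. The work goes in short steps, Python scripts to look and compute and a tool call to move; the robot and the scene stay as the last step left them, time stands still between calls to the robot, and variables do not carry over. Pictures are saved under pics/ and viewed, and the job is handed in when it is done.

Besides the shell and the picture viewer there is one more tool, called after ">>>" by a JSON object that holds its "method" and its "body", one argument or row to a line. jog_arm: Moves the arm, as the interface text tells. Its arguments: {"type":"object","properties":{"deltas":{"type":"array","items":{"type":"array"}},"jaw":{"type":"number"}},"required":["deltas"]}

```bash
mkdir -p pics
cat > h.py <<'E'
import numpy as np, cv2
from plant import ctrl
def snap(cam,fn):
    im=ctrl.snapshot(cam); cv2.imwrite('pics/'+fn,im[:,:,::-1]); return im
def ray(cam,u,v,z):
    p=ctrl.camera_params(cam);K=np.array(p['camera_matrix']);R=np.array(p['rotation']);t=np.array(p['position'])
    d=R@np.linalg.solve(K,[u,v,1]); return t+d*(z-t[2])/d[2]
def proj(cam,P):
    p=ctrl.camera_params(cam);K=np.array(p['camera_matrix']);R=np.array(p['rotation']);t=np.array(p['position'])
    c=K@(R.T@(np.array(P)-t)); return c[:2]/c[2]
E
python3 - <<'E'
from h import *
for c in('top','side'):
    snap(c,c+'0.png'); p=ctrl.camera_params(c); print(c,p)
    for q in('case','lid','latch','bushing','nozzle','chimney','cutter','lid_step','latch_tip','latch_pivot'):
        for b in ctrl.boxes_of(q,c)[:1]: x=np.array(b['bbox'])*[640,480,640,480]; print(q,b['conf'],x.round())
print(ctrl.get_obs())
E
```

```text
top {'camera_matrix': array([[576.81357813,   0.        , 318.0440687 ],
       [  0.        , 576.81357813, 250.1437448 ],
       [  0.        ,   0.        ,   1.        ]]), 'position': array([ 0.42402522, -0.07685695,  1.00389854]), 'rotation': array([-171.44303635,   -1.03138085,  -89.61647841])}
case 0.76 [162. 221. 179. 113.]
lid 0.7 [164. 221. 179. 112.]
latch 0.61 [194. 219.  58.  21.]
bushing 0.91 [295. 346.  26.  33.]
nozzle 0.56 [196. 327.  17.  18.]
chimney 0.79 [331. 204.  25.  26.]
cutter 0.57 [363. 301.  48.  72.]
lid_step 0.91 [163. 238. 126.  77.]
latch_tip 0.87 [197. 221.  55.  17.]
latch_pivot 0.81 [199. 224.  58.  16.]
side {'camera_matrix': array([[588.36917058,   0.        , 317.13965004],
       [  0.        , 588.36917058, 243.86212358],
       [  0.        ,   0.        ,   1.        ]]), 'position': array([0.39969413, 0.65039675, 0.66162373]), 'rotation': array([-127.16121185,    0.84874148, -170.82650751])}
case 0.59 [238. 250. 143. 143.]
lid 0.75 [246. 275. 114. 118.]
latch 0.89 [236. 293.  34.  53.]
bushing 0.72 [389. 282.  33.  30.]
nozzle 0.93 [358. 362.  18.  30.]
chimney 0.96 [255. 223.  23.  52.]
cutter 0.82 [346. 224.  70.  40.]
lid_step 0.7 [245. 273. 113. 120.]
latch_tip 0.66 [235. 295.  34.  54.]
latch_pivot 0.91 [238. 293.  32.  59.]
{'clock': 1.1, 'joint_pos': array([-5.16757682e+01,  2.05452559e+01,  6.82315404e-01,  1.05435460e-03,
       -7.01349924e+01, -1.65083232e+01]), 'qvel': array([-0.01669807, -0.03190275, -0.01207467,  0.08976936, -0.06568223,
       -0.04174646]), 'tau': array([ 1.88564868e-04, -5.82403493e+01,  2.93297589e+01,  7.00237915e+00,
        1.21925696e-02, -1.54856343e-05]), 'tool_pos': array([ 0.25083859, -0.6266508 ,  0.22657975]), 'orientation': array([-1.79997736e+02, -3.63349406e-04, -1.58183733e+02]), 'force': array([ 1.10658131, -0.12157668, -0.29436017]), 'moment': array([-0.0023971 ,  0.00455515, -0.00658601]), 'opening': 0.08768976653374863}
```

```bash
sed -i "s/R=np.array(p\['rotation'\])/R=Rotation.from_euler('xyz',p['rotation'],degrees=True).as_matrix()/; 1a from scipy.spatial.transform import Rotation" h.py
python3 - <<'E'
import cv2
a=cv2.imread('pics/top0.png')[190:390,140:440]; cv2.imwrite('pics/top0c.png',cv2.resize(a,None,fx=2.66,fy=2.66,interpolation=cv2.INTER_CUBIC))
a=cv2.imread('pics/side0.png')[210:410,210:450]; cv2.imwrite('pics/side0c.png',cv2.resize(a,None,fx=3,fy=3,interpolation=cv2.INTER_CUBIC))
E
```

```text
(no output)
```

View pics/top0.png

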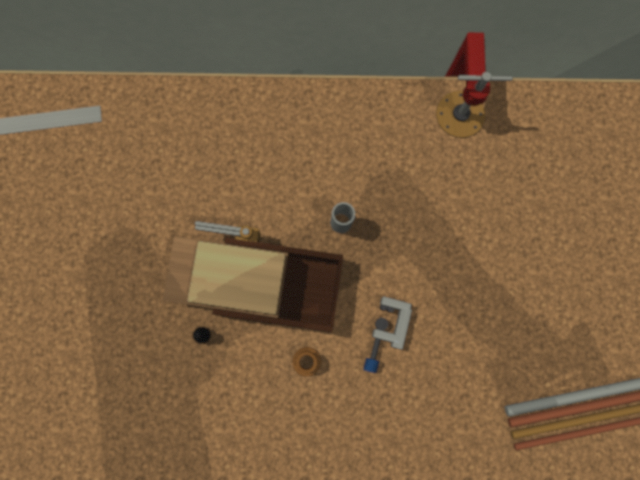

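View pics/top0c.png

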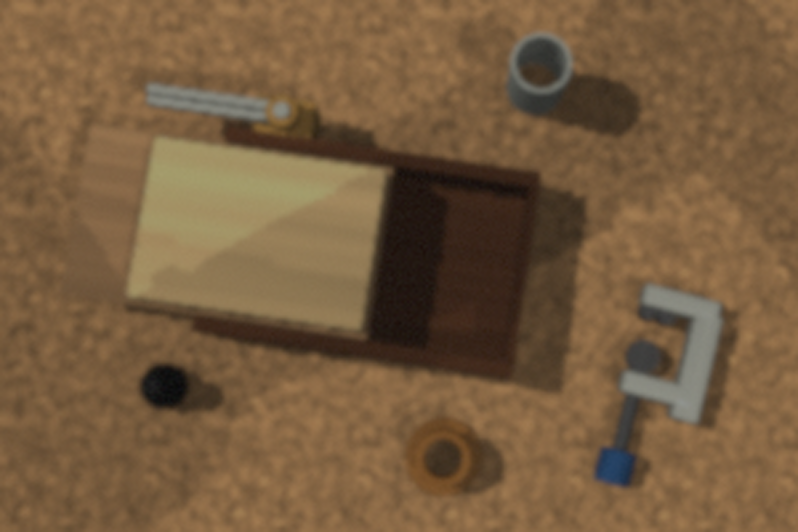

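View pics/side0c.png

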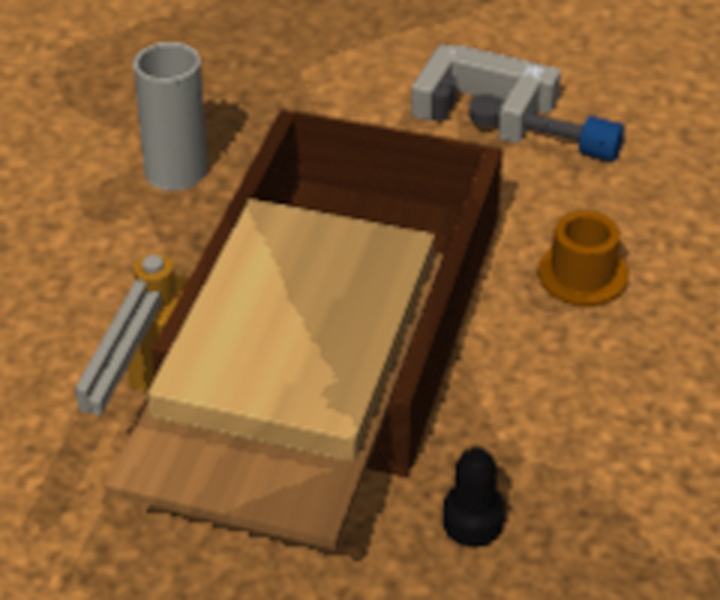

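Run:
```python
from h import *
f=lambda u,v,z:ray('top',u/2.66+140,v/2.66+190,z)
P={n:f(*a) for n,a in dict(A=(155,137,.066),B=(393,170,.066),C=(367,332,.066),D=(128,300,.066),c1=(539,173,.052),c2=(514,374,.052),piv=(282,110,.07),tip=(148,95,.07)).items()}
for n,p in P.items(): print(n,p.round(4))
n=np.linalg.norm
print('panel',n(P['A']-P['B']),n(P['C']-P['D']),n(P['A']-P['D']),'case w',n(P['c1']-P['c2']),'arm',n(P['piv']-P['tip']))
yv=(P['A']-P['B']+P['D']-P['C'])[:2]; yv/=n(yv); xv=np.array([yv[1],-yv[0]])
print('yaw',np.degrees(np.arctan2(xv[1],xv[0])))
o=(P['c1']+P['c2'])[:2]/2+.1*yv; print('origin',o)
o2=P['piv'][:2]-.076*xv-.065*yv; print('origin by pivot',o2)
for m in P: d=P[m][:2]-o; print(m,(d@xv).round(4),(d@yv).round(4))
# side-camera check
for z,q in((.07,(152,264)),(.066,(152,402)),(.066,(352,440)),(.07,(90,400))):
    p=ray('side',q[0]/3+210,q[1]/3+210,z); d=p[:2]-o; print('side',p.round(4),(d@xv).round(4),(d@yv).round(4))
for q,h,b in(('noz',(165,385),.04),('chim',(540,57),.08),('bush',(443,455),.034)):
    print(q,f(*h,b).round(3))
```

```text
A [0.5778 0.104  0.066 ]
B [ 0.5586 -0.0431  0.066 ]
C [ 0.459  -0.0288  0.066 ]
D [0.4773 0.1166 0.066 ]
c1 [ 0.5595 -0.1341  0.052 ]
c2 [ 0.4346 -0.1188  0.052 ]
piv [0.5948 0.0258 0.07  ]
tip [0.6033 0.1085 0.07  ]
panel 0.14834744230254765 0.14648589599502992 0.10126186678490824 case w 0.12590737370434274 arm 0.08320311117800089
yaw -7.30245580281427
origin [ 0.50974563 -0.0272536 ]
origin by pivot [ 0.51111914 -0.0290558 ]
A 0.0508 0.1388
B 0.0504 -0.0095
C -0.0501 -0.0079
D -0.0505 0.1385
c1 0.063 -0.0997
c2 -0.063 -0.1003
piv 0.0776 0.0634
tip 0.0756 0.1466
side [0.5948 0.0246 0.07  ] 0.0777 0.0622
side [0.5742 0.1112 0.066 ] 0.0463 0.1456
side [0.4804 0.1206 0.066 ] -0.0479 0.1429
side [0.6012 0.1178 0.07  ] 0.0723 0.1555
noz [0.426 0.097 0.04 ]
chim [ 0.628 -0.133  0.08 ]
bush [ 0.385 -0.076  0.034]
```

Origin of the case is about (0.510, -0.028), yaw -7.3°. The lid is about 84 mm open and the latch is near 90°. I'll move above the lid's tail with the jaws shut.

>>> {"method": "jog_arm", "body": {
  "deltas": [
    [[-0.01,0.011,0],-2],
    [[-0.03,0.034,0],-6],
    [[-0.06,0.068,0],-12],
    [[-0.09,0.102,0],-18],
    [[-0.125,0.141,0],-24],
    [[-0.16,0.18,0],-30],
    [[-0.195,0.22,0],-36],
    [[-0.23,0.259,0],-42],
    [[-0.265,0.299,0],-48],
    [[-0.3,0.338,0],-54],
    [[-0.335,0.377,0],-60.9],
    [[-0.37,0.417,0],-60.9],
    [[-0.405,0.456,0],-60.9],
    [[-0.44,0.496,0],-60.9],
    [[-0.475,0.535,0],-60.9],
    [[-0.505,0.569,0],-60.9],
    [[-0.53,0.597,0],-60.9],
    [[-0.548,0.617,0],-60.9],
    [[-0.555,0.626,0],-60.9],
    [[-0.555,0.626,0],-60.9]
  ],
  "jaw": 1
}}

```text
clock: 3.1
tool_pos: [0.5331, 0.1625, 0.226]
orientation: [180.0, -0.0, -97.1]
force: [-0.4, 0.3, -0.5]
opening: 0.0002
```

>>> {"method": "jog_arm", "body": {
  "deltas": [
    [[0,0,0.01],0],
    [[0,0,0.03],0],
    [[0,0,0.06],0],
    [[0,0,0.09],0],
    [[0,0,0.12],0],
    [[0,0,0.14],0],
    [[0,0,0.155],0],
    [[0,0,0.165],0],
    [[0,0,0.17],0],
    [[0,0,0.17],0],
    [[0,0,0.17],0]
  ]
}}

```text
clock: 4.2
tool_pos: [0.5338, 0.1607, 0.0572]
orientation: [-180.0, 0.0, -97.3]
force: [0.7, 0.5, 0.7]
opening: 0.0007
```

Run:
```python
from h import *
for c,s in(('top',(190,140)),('side',(190,190))):
    im=snap(c,c+'1.png')
    a=im[s[0]:s[0]+220,s[1]:s[1]+260,::-1]; cv2.imwrite(f'pics/{c}1c.png',cv2.resize(a,None,fx=2.7,fy=2.7))
print(ctrl.get_obs()['tool_pos'],ctrl.get_obs()['force'])
```

```text
[0.53388682 0.16102869 0.05740723] [ 0.5173126 -0.448294   0.4125425]
```

View pics/side1c.png

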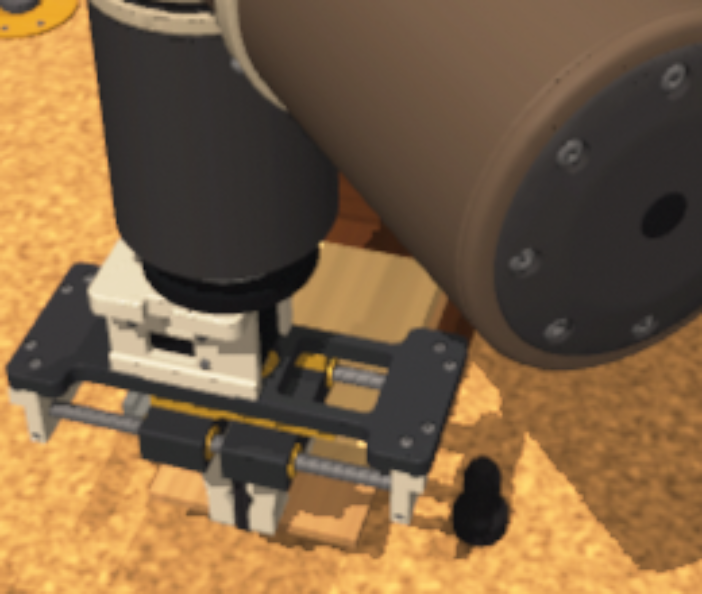

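>>> {"method": "jog_arm", "body": {
  "deltas": [
    [[0.005,0,0],0],
    [[0.012,0,0],0],
    [[0.02,0,0],0],
    [[0.028,0,0],0],
    [[0.036,0,0],0],
    [[0.044,0,0],0],
    [[0.052,0,0],0],
    [[0.06,0,0],0],
    [[0.068,0,0],0],
    [[0.076,0,0],0],
    [[0.084,0,0],0],
    [[0.092,0,0],0],
    [[0.1,0,0],0],
    [[0.106,0,0],0],
    [[0.111,0,0],0],
    [[0.115,0,0],0],
    [[0.115,0,0],0]
  ]
}}

```text
clock: 6.0
tool_pos: [0.519, 0.0461, 0.0566]
orientation: [-180.0, -0.0, -97.3]
force: [-0.2, 0.3, -0.3]
opening: 0.0005
```

>>> {"method": "jog_arm", "body": {
  "deltas": [
    [[0.002,0,0],0],
    [[0.004,0,0],0],
    [[0.005,0,0],0],
    [[0.006,0,0],0]
  ]
}}

```text
clock: 6.4
tool_pos: [0.5185, 0.0409, 0.0567]
orientation: [-180.0, 0.0, -97.3]
force: [0.7, 1.4, 0.1]
opening: 0.0003
```

>>> {"method": "jog_arm", "body": {
  "deltas": [
    [[0.001,0,0],0],
    [[0.002,0,0],0],
    [[0.003,0,0],0],
    [[0.003,0,0],0]
  ]
}}

```text
clock: 6.8
tool_pos: [0.518, 0.038, 0.0567]
orientation: [-180.0, 0.0, -97.3]
force: [1.1, 2.7, 0.7]
opening: 0.0
```

>>> {"method": "jog_arm", "body": {
  "deltas": [
    [[0.001,0,0],0],
    [[0.002,0,0],0],
    [[0.002,0,0],0]
  ]
}}

```text
clock: 7.1
tool_pos: [0.5181, 0.0376, 0.0568]
orientation: [-179.9, 0.2, -97.3]
force: [-1.4, 12.8, 1.0]
opening: 0.0003
```

>>> {"method": "jog_arm", "body": {
  "deltas": [
    [[0.001,0,0],0],
    [[0.002,0,0],0],
    [[0.002,0,0],0]
  ]
}}

```text
clock: 7.4
tool_pos: [0.5182, 0.0374, 0.0568]
orientation: [-179.9, 0.3, -97.3]
force: [-3.8, 22.7, 1.7]
opening: 0.0004
```

>>> {"method": "jog_arm", "body": {
  "deltas": [
    [[-0.004,0,0],0],
    [[-0.014,0,0],0],
    [[-0.02,0,-0.01],0],
    [[-0.02,0,-0.04],0],
    [[-0.02,0,-0.075],0],
    [[-0.025,-0.015,-0.085],0],
    [[-0.04,-0.045,-0.085],0],
    [[-0.055,-0.08,-0.085],0],
    [[-0.069,-0.11,-0.085],0],
    [[-0.069,-0.12,-0.085],0],
    [[-0.069,-0.12,-0.085],0]
  ]
}}

```text
clock: 8.5
tool_pos: [0.6456, 0.0868, 0.141]
orientation: [179.9, -0.1, -97.3]
force: [-0.0, -0.1, 0.1]
opening: 0.0004
```

Run:
```python
from h import *
for c,s in(('top',(190,140)),('side',(190,190))):
    im=snap(c,c+'2.png')
    a=im[s[0]:s[0]+220,s[1]:s[1]+260,::-1]; cv2.imwrite(f'pics/{c}2c.png',cv2.resize(a,None,fx=2.7,fy=2.7))
print(ctrl.get_obs()['tool_pos'],ctrl.get_obs()['force'])
```

```text
[0.64401555 0.08657609 0.14139148] [-0.85915071 -0.20299681  0.09471302]
```

View pics/side2c.png

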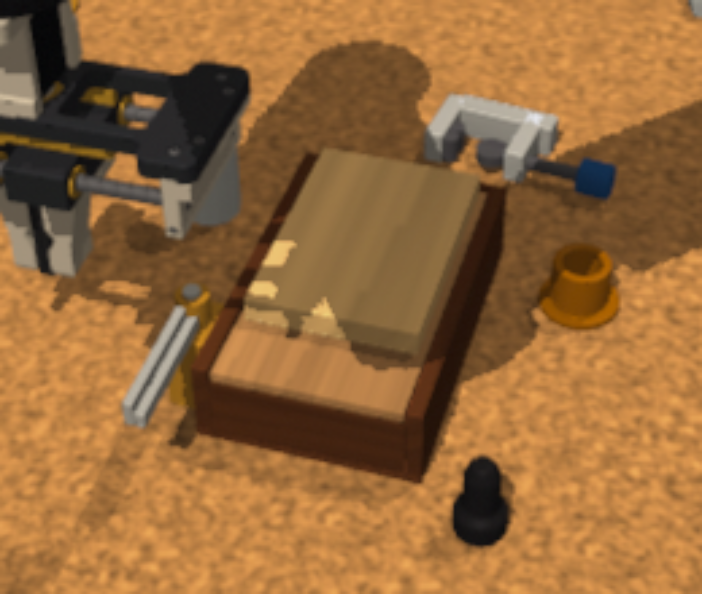

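View pics/top2c.png

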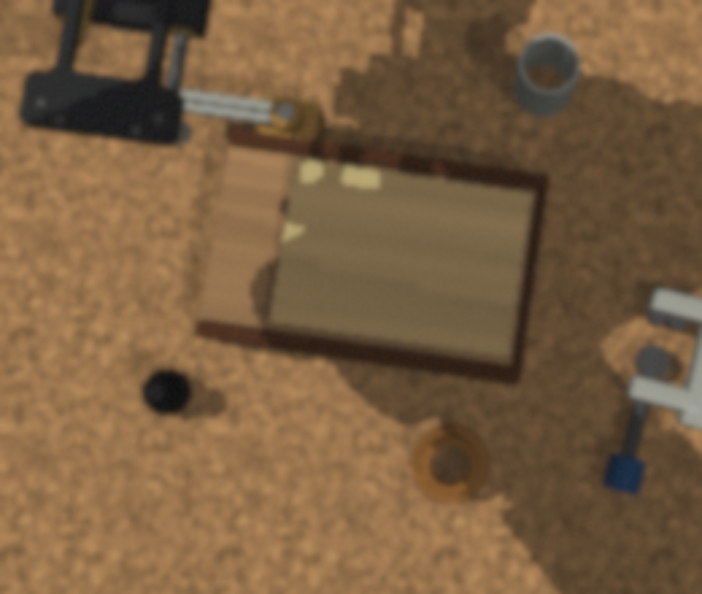

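Lid shut, latch still swung out, finger outside it. Next I go down and push the latch round in an arc.

>>> {"method": "jog_arm", "body": {
  "deltas": [
    [[0,0,0.01],0],
    [[0,0,0.03],0],
    [[0,0,0.055],0],
    [[0,0,0.075],0],
    [[0,0,0.083],0],
    [[0,0,0.085],0],
    [[0,0,0.085],0]
  ]
}}

```text
clock: 9.3
tool_pos: [0.645, 0.0871, 0.0571]
orientation: [-180.0, 0.0, -97.3]
force: [-0.3, 0.0, 0.5]
opening: 0.0005
```

>>> {"method": "jog_arm", "body": {
  "deltas": [
    [[0.003,0.008,0],0],
    [[0.005,0.016,0],0],
    [[0.002,0.0255,0],0],
    [[0.001,0.031,0],0],
    [[0,0.036,0],0],
    [[0,0.042,0],0],
    [[-0.0005,0.048,0],0],
    [[0.001,0.054,0],0],
    [[0.002,0.06,0],0],
    [[0.0045,0.066,0],0],
    [[0.007,0.072,0],0],
    [[0.0105,0.0775,0],0],
    [[0.0145,0.0825,0],0],
    [[0.0195,0.0875,0],0],
    [[0.0245,0.092,0],0],
    [[0.0305,0.0955,0],0],
    [[0.037,0.099,0],0],
    [[0.037,0.099,0],0]
  ]
}}

```text
clock: 11.1
tool_pos: [0.5412, 0.062, 0.0565]
orientation: [180.0, -0.0, -97.3]
force: [0.1, -0.7, 0.1]
opening: 0.0003
```

>>> {"method": "jog_arm", "body": {
  "deltas": [
    [[0.003,0.001,0],0],
    [[0.006,0.002,0],0],
    [[0.009,0.003,0],0],
    [[0.011,0.004,0],0],
    [[0.012,0.004,0],0]
  ]
}}

```text
clock: 11.6
tool_pos: [0.5364, 0.0514, 0.0565]
orientation: [180.0, 0.0, -97.3]
force: [-1.2, 3.1, 0.5]
opening: 0.0
```

>>> {"method": "jog_arm", "body": {
  "deltas": [
    [[0.001,0,0],0],
    [[0.002,0,0],0],
    [[0.002,0,0],0]
  ]
}}

```text
clock: 11.9
tool_pos: [0.5364, 0.0511, 0.0566]
orientation: [-180.0, 0.1, -97.3]
force: [-2.8, 9.5, 1.6]
opening: 0.0003
```

>>> {"method": "jog_arm", "body": {
  "deltas": [
    [[0.001,0,0],0],
    [[0.002,0,0],0],
    [[0.002,0,0],0]
  ]
}}

```text
clock: 12.2
tool_pos: [0.5365, 0.0508, 0.0566]
orientation: [-179.9, 0.3, -97.3]
force: [-4.8, 19.9, 1.9]
opening: 0.0003
```

At the stop. Now I back off, rise and move away to check.

>>> {"method": "jog_arm", "body": {
  "deltas": [
    [[-0.004,0,0],0],
    [[-0.014,0,0],0],
    [[-0.022,0,-0.005],0],
    [[-0.024,0,-0.03],0],
    [[-0.024,0,-0.07],0],
    [[-0.024,0,-0.11],0],
    [[-0.03,-0.02,-0.14],0],
    [[-0.05,-0.05,-0.15],0],
    [[-0.08,-0.09,-0.15],0],
    [[-0.115,-0.125,-0.15],0],
    [[-0.15,-0.155,-0.15],0],
    [[-0.18,-0.17,-0.15],0],
    [[-0.195,-0.175,-0.15],0],
    [[-0.2,-0.175,-0.15],0],
    [[-0.2,-0.175,-0.15],0],
    [[-0.2,-0.175,-0.15],0]
  ]
}}

```text
clock: 13.8
tool_pos: [0.7345, 0.2231, 0.2072]
orientation: [-180.0, -0.0, -97.3]
force: [-0.9, -0.8, -0.2]
opening: 0.0003
```

Run:
```python
from h import *
for c,s in(('top',(190,140)),('side',(190,190))):
    im=snap(c,c+'3.png')
    a=im[s[0]:s[0]+220,s[1]:s[1]+260,::-1]; cv2.imwrite(f'pics/{c}3c.png',cv2.resize(a,None,fx=2.7,fy=2.7))
print(ctrl.get_obs()['tool_pos'],ctrl.get_obs()['force'])
```

```text
[0.73466853 0.22278962 0.20752009] [-0.02388693 -0.02387931  0.04365262]
```

View pics/top3c.png

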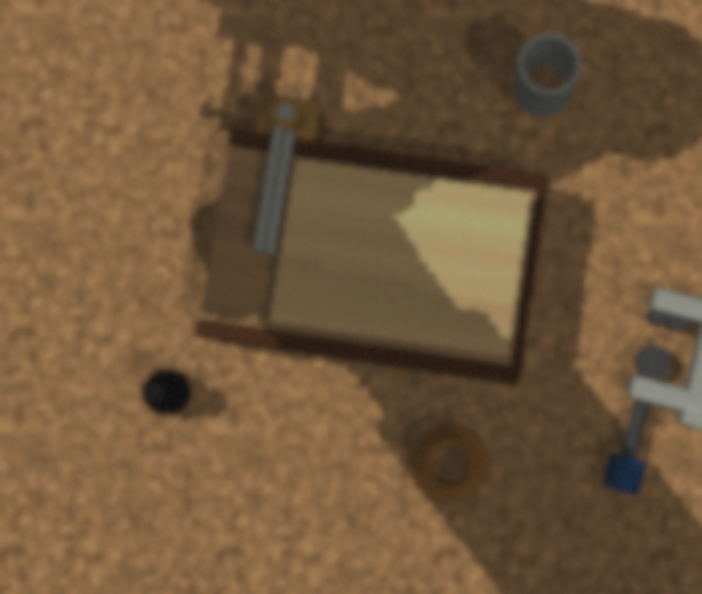

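View pics/side3c.png

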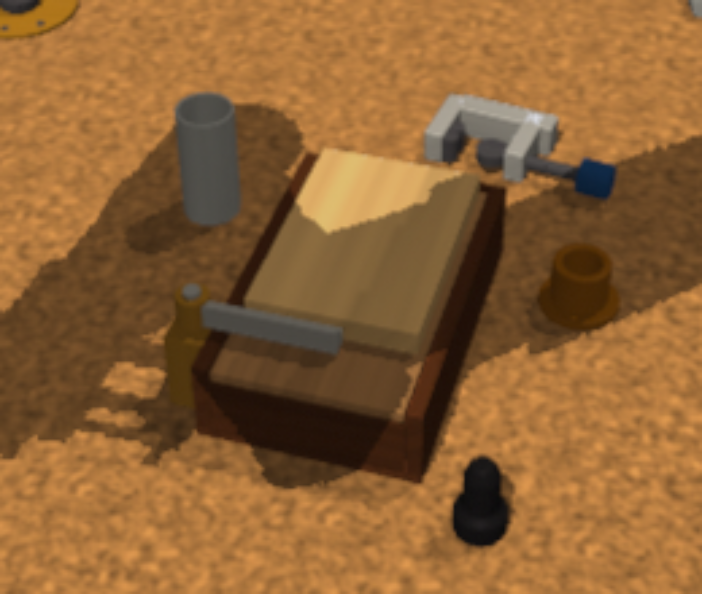

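The latch lies parallel to the panel's end face, directly behind it. The lid is shut and the other parts haven't moved, so I'm handing in.

```bash
python3 -c "
from plant import ctrl
print(ctrl.close_job())"
```

```text
the job is handed in; nothing more can be done
None
```

The case is closed and the job is handed in; `close_job` gives no verdict. I pushed the lid in with the shut fingers on the panel's end face until the force rose to about 23 N at its stop. Then I pushed the latch round in an arc until it met its stop at about 20 N, and withdrew.

In the last pictures, taken at about 14 s of the 51 s allowed, the lid is fully shut. The latch lies straight across it, just behind the raised panel. The bushing, nozzle, chimney and cutter look unmoved and upright, which I judged by eye rather than measured. The arm is clear, with a wrist force near zero. No check failed. Both stops came about 1.5 mm short of where my pose estimate put them, within the calibration error.

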